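# Lock a specimen holder into the abrasion tester's bayonet station

### The arm

A 6-joint arm with a two-finger parallel gripper is mounted at the origin on the work surface. World frame = base frame: x ahead of the robot, y to its left, z up, the work surface at z = 0. Lengths are in m, angles in degrees, forces in N, time in s.
With the tool pointing down it reaches from about 0.3 to 0.75 m from the base axis. Payload 8.5 kg.
Tool frame: the origin (TCP) lies on the centre line of the jaws, within the pads' length; the fingertips stand 17 mm ahead of it and the grasp point (between the pads) lies 2 mm behind it (env.tcp_to_tips is the distance from the TCP to the fingertips, in m); z points along the fingers, y is the line along which they close (so a half turn about z gives the same grasp; the last joint's range is limited). The gripper opens to 85 mm and grips with 20 to 120 N. Pads are 22 mm wide; open, the fingers measure 114 mm over their backs; the gripper's body (76 mm by 85 mm) begins 54 mm behind the grasp point. The pads swing forward as they close: fully open they stand 13 mm farther back than shut.
Start: joints at [-82.58, 21.807, 74.336, -0, 83.858, -12.336], TCP at [0.186, -0.518, 0.248] pointing down, gripper open.
Joint ranges: [-178.18, 178.18], [-50.72, 133.34], [12.68, 142.11], [-81.47, 261.47], [9.98, 163.14], [-165.26, 165.26]. Speed limits (degrees/s): [136.94, 136.94, 180, 180, 180, 180].

### API

Orientations are given as a 3x3 rotation matrix whose columns are the frame's x, y, z axes.
In Python, from rig import env gives the robot as it stands. The module is installed in compiled form; this text tells all that it offers.
- The arm moves only by the shell command python3 -m pendant 'ROWS' [FORCE]. ROWS is JSON, a list of rows, each a list of 7 numbers: the opening, from 0 (shut) to 1 (fully open), then the shift along the tool's x, y, z in m, then the turn, a rotation vector about the tool's x, y, z in rad. A call has 1 to 5 rows; each row is the pose to reach, as a shift and turn from the pose commanded when the call began, along the tool's axes at that moment; what a row does not reach only later rows make up. A row lasts 1/8 s, in which the tool goes at most 62.5 mm and 10.7 degrees, less where a joint would pass 70% of its speed; a pose out of reach is approached as far as the arm can. A call with a gripper value outside its range is refused whole. The fingers move at their own pace and stop on an object; FORCE is the grip in N (left out, the last holds). Time passes only in rows, so rows that repeat a pose let the fingers close. It gives the time, the measured TCP pose, the force, the opening and the grip force at its end, in the units of the state.
- env.observe(): the state, without advancing time (a new reading comes with each control period).
- env.get_image(name): name is "scene" or "top" or "wrist"; returns a dict with "image" (384x512x3 uint8, blue, green, red), "fx", "fy", "cx", "cy" (pixels), "pose" (4x4, takes a point from camera to world coordinates). Camera axes: x right, y up, looking along -z (the intrinsics and any distortion apply to the point x, -y, -z); pixel columns grow to the right and rows downward; lengths in m; the calibration is good to about 2 mm. The wrist camera is an equidistant fisheye: a pixel r from the principal point sees the ray r / f radians off the axis. A picture is of the moment at which its call begins. There is no depth.
- env.close_job(): hands the job in; it is judged then, once.
Trained networks look in the newest picture that a camera, given by its name, has taken for a name from the list of things; names that differ only in an ending like _2 or _b are one class to them, and where a whole thing is asked for, a point or a joint stands for the part that bears it (a point fixed in the world has none). Each returns a list of dicts, best first, with "conf" (0 to 1); they miss things now and then, are a little off and sometimes report something else, mostly with a low value. They report only what shows in the picture. A call takes as long as a camera call.
- env.find_in(camera, thing): "bbox" ([centre column, centre row, width, height] in pixels, round what is visible of it).
- env.trace(camera, thing): "mask" (384x512 bool, what is visible of it) and "bbox" ([centre column, centre row, width, height] in pixels, round what is visible of it).
- env.tip_of(camera, thing): "centre" ([column, row] in pixels: a listed point, or the origin of a listed thing).
The state is a dict: "time_s": time; "q": joint angles; "qvel": joint speeds; "joint_efforts": joint torques, N m; "position": TCP position; "tool_rot": TCP orientation; "ft_force": force on the tool from outside, world axes, zero at the start; "wrist_torque": the same for the moment, N m; "grip_width": finger opening in m; "gripper_force": force on a finger pad.
Only numpy, scipy, OpenCV 4.12 (cv2) and the standard library are available. Lean on these libraries where they do the work, as an engineer would, in place of code of your own. Each camera call takes 0.05 s, during which the arm holds its last target. There are 200 camera calls.

### The job

Fit the specimen holder with the two side lugs into the bayonet station of the low white tester: bring its lugs over the slots, push it in against the spring, twist it clockwise (seen from above) to the stop and let it spring up into its locked position, then let go of it. Work gently: feel for the slots with a light push and never force the holder against the tester or its stop (keep under about 20 N of push and 0.4 Nm of twist). Leave the other things on the table where they are.

Things in the scene. Friction and masses are not known exactly. Their poses are not given: they have to be found in the camera images.
- holder: specimen holder, the only one with lugs: a bright steel cylinder 42 mm across, 26 mm tall (lower edge bevelled 2 mm), about 0.3 kg, standing upright on the table, with a bar handle on top. Origin: centre of the underside, z up. Turned by half a turn it fits just as well
- holder_grip (a point): middle of the holder's aluminium bar handle, to be pinched from above, 41 mm above the underside, on the axis. The bar is 46 mm long along the holder's x, 12 mm thick along its y, and reaches from 26 to 56 mm above the underside. Axes are the holder's
- holder_lugs (a point): on the holder's axis at mid-height of its two lugs, one on each side, 7 mm above the underside. The lugs point along +x and -x (in line with the bar handle), reach 29 mm from the axis, are 9 mm wide and 6 mm high; the 4 mm of cylinder below them are a plain pilot
- tester: low white abrasion tester, heavy, fixed: bed 340 x 240 mm with a black plate on it (top at 60 mm), and at its +x end a control head 125 mm tall, whose near face is 140 mm from the station's axis. Origin: on the table under the axis of the bayonet station; z up
- mouth (a point): centre of the upper face of the tester's steel bayonet ring, 82 mm above the table; axes are the tester's. Ring 80 mm across, 22 mm high, bore 46 mm. Two slots half a turn apart, 13 mm wide, reach out to 31 mm from the axis, open above, seen as notches. The ring was clamped by hand: the slots lie along the tester's x turned by an unknown angle, up to 0.7 rad either way. Look or feel for it
- ejector (a joint): spring plate in the bore, m pushed down: 0 (free) to 0.013 (hard end). It meets the holder's underside 6 mm below the mouth, pushes back with 3 N, growing 0.7 N per mm. With lugs resting on the ring's face the underside is 4 mm below the mouth; let go in the slots it springs up to 6 mm; pushed fully in 19 mm
- locked (a point): on the station's axis, 13 mm below the mouth: where the underside is when locked. From 16 to 19 mm below the mouth the lugs pass under the 6 mm lip and the holder turns, only clockwise seen from above, to a hard stop about 0.88 rad past mid-slot. In the last 0.16 rad before the stop the lip is 3 mm thick: eased there, the spring lifts the holder 3 mm into this pocket, which locks it
- blank: bystander: a holder of the same body and handle as the task's one but without lugs, 42 mm across, 56 mm tall; origin: centre of the underside
- weight: bystander: steel weight 60 mm across, 46 mm tall, with a knob; origin: centre of the underside
- tape: bystander: clear roll of tape 90 mm across, 25 mm high, lying flat; origin: centre of the underside
- cutter: bystander: round sample cutter, 60 mm across, 66 mm tall, black cap; origin: centre of the underside
- driver: bystander: screwdriver lying on the table; origin near its middle
- mouse: bystander: black computer mouse 105 x 60 x 26 mm; origin: centre of the underside
- oil: bystander: small bottle 44 mm across, 90 mm tall; origin: centre of the underside

How it is judged:
By the outcome, as a careful person would: the job done as asked, in the order asked, and still so for the second after the job is handed in, with the robot touching nothing.
It also fails if it takes over 72 s, if anything falls off the work surface, if the arm or the gripper's body presses on something with over 40 N, if the wrist force passes 120 N, or if a joint passes its speed limit or range.

## Working session

There is one attempt and no reset: what is moved stays moved. The work goes in short steps, Python scripts to look and compute and a shell command to move; the robot and the scene stay as the last step left them, time stands still between calls to the robot, and variables do not carry over. Pictures are saved under pics/ and viewed, at most 10 in all, crops included, and the job is handed in when it is done.

```bash
mkdir -p pics; cat > h.py <<'E'
import numpy as np, cv2
from rig import env
def ray(im,c,r):
    P=np.array(im["pose"]); u=(c-im["cx"])/im["fx"]; v=(r-im["cy"])/im["fy"]
    if im.get("fish"):
        t=np.hypot(u,v); s=np.sin(t)/t if t>1e-9 else 1; d=np.array([u*s,-v*s,-np.cos(t)])
    else: d=np.array([u,-v,-1.])
    return P[:3,3],P[:3,:3]@d
def at(im,c,r,z):
    o,d=ray(im,c,r); return o+d*(z-o[2])/d[2]
def get(n):
    im=env.get_image(n); im["fish"]=(n=="wrist"); return im
E
python3 - <<'E'
from h import *
for n in("scene","top"):
    im=get(n); cv2.imwrite(f"pics/{n}0.png",im["image"])
    print(n,[k for k in im], np.round(im["pose"],3).tolist())
    for t,z in(("holder_grip",.041),("holder",.0),("mouth",.082),("tester",0),("blank",0)):
        for d in env.tip_of(n,t)[:2]: print(t,round(d["conf"],2),np.round(d["centre"],1),np.round(at(im,*d["centre"],z),4))
E
```

```text
scene ['image', 'fx', 'fy', 'cx', 'cy', 'pose', 'fish'] [[-0.773, -0.468, 0.429, 1.06], [0.634, -0.572, 0.52, 0.691], [0.002, 0.674, 0.739, 1.015], [0.0, 0.0, 0.0, 1.0]]
holder_grip 0.75 [328.  236.2] [0.4662 0.2667 0.041 ]
holder 0.55 [331.1 244. ] [0.4548 0.2755 0.    ]
mouth 0.88 [216.8 148.2] [ 0.5219 -0.2266  0.082 ]
tester 0.91 [217.5 167.2] [ 0.5316 -0.2207  0.    ]
blank 0.74 [280.2 221.6] [0.5187 0.1114 0.    ]
top ['image', 'fx', 'fy', 'cx', 'cy', 'pose', 'fish'] [[0.028, 0.988, -0.155, 0.304], [-0.999, 0.025, -0.02, 0.008], [-0.016, 0.156, 0.988, 1.316], [0.0, 0.0, 0.0, 1.0]]
holder_grip 0.49 [181.4 199.8] [0.4779 0.2761 0.041 ]
holder 0.47 [180.7 203.4] [0.471  0.2864 0.    ]
mouth 0.65 [332.9 187.5] [ 0.5245 -0.2158  0.082 ]
mouth 0.58 [121.1 237.4] [0.3476 0.4516 0.082 ]
tester 0.8 [331.8 194.6] [ 0.5145 -0.2268  0.    ]
tester 0.45 [390.3 243.9] [ 0.3535 -0.4202  0.    ]
```

View pics/top0.png

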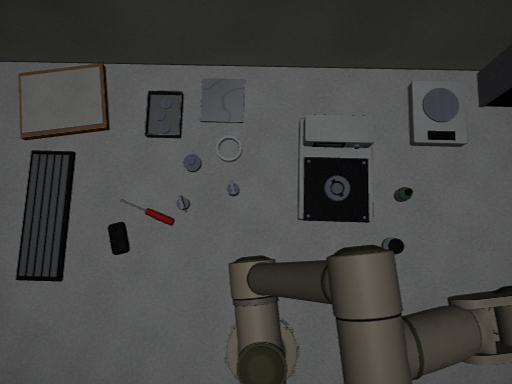

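View pics/scene0.png

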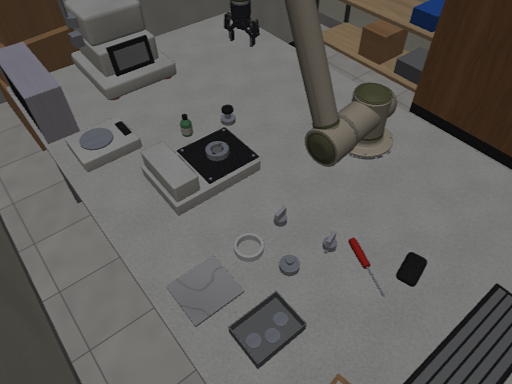

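The top view shows the lugged holder at about (182,203), the blank at (233,188) and the tester ring at (337,188), with the tester's head toward +x. I'll go over the ring first for a close look, then to the holder.

```bash
cat >> h.py <<'E'
def plan(p,yaw=None):
    """shift in tool axes to world p; turn about tool z so that tool y (closing line) gets world yaw (rad, mod pi)"""
    s=env.observe(); R=np.array(s["tool_rot"]); d=R.T@(np.array(p)-s["position"])
    print("pos",np.round(s["position"],4),"shift",np.round(d,4),"rows",np.linalg.norm(d)/.0625)
    y=R[:,1]; cur=np.arctan2(y[1],y[0]); print("tool y yaw",round(cur,4),"q6",s["q"][5],"zaxis",np.round(R[:,2],3),"t",s["time_s"],"F",np.round(s["ft_force"],2))
    if yaw is not None:
        dy=(yaw-cur+np.pi/2)%np.pi-np.pi/2; print("turn about tool z",round(-dy,4))
E
python3 -c "
from h import *
plan([.523,-.222,.25]); print(np.round(env.observe()['tool_rot'],3).tolist())"
```

```text
pos [ 0.1859 -0.5176  0.2483] shift [ 0.4172 -0.1643 -0.0017] rows 7.1737505939172665
tool y yaw -1.226 q6 -12.335194543714278 zaxis [-0. -0. -1.] t 0.6 F [-0.27 -0.08 -0.5 ]
[[0.941, 0.338, -0.0], [0.338, -0.941, -0.0], [-0.0, 0.0, -1.0]]
```

```bash
python3 -m pendant '[[1,0.055,-0.022,0,0,0,0],[1,0.11,-0.044,0,0,0,0],[1,0.165,-0.066,0,0,0,0],[1,0.22,-0.088,0,0,0,0],[1,0.275,-0.11,0,0,0,0]]'; python3 -m pendant '[[1,0.045,-0.018,0,0,0,0],[1,0.09,-0.036,0,0,0,0],[1,0.142,-0.054,0,0,0,0],[1,0.142,-0.054,0,0,0,0]]'
python3 - <<'E'
from h import *
im=get("wrist"); cv2.imwrite("pics/w1.png",im["image"]); print(im["fx"],np.round(im["pose"],3).tolist())
for d in env.tip_of("wrist","mouth")[:2]: print(d["conf"],d["centre"],np.round(at(im,*d["centre"],.082),4))
for d in env.tip_of("wrist","tester")[:2]: print(d["conf"],d["centre"],np.round(at(im,*d["centre"],.0),4))
plan([.47,.272,.25])
E
```

```text
time_s: 1.23
position: [0.4088, -0.3197, 0.2485]
tool_rot: [[0.941, 0.338, 0.0], [0.338, -0.941, -0.0], [0.0, 0.0, -1.0]]
ft_force: [1.0, -0.8, 0.2]
grip_width: 0.0855
gripper_force: 0.0
time_s: 1.72
position: [0.5248, -0.2199, 0.248]
tool_rot: [[0.94, 0.342, 0.0], [0.342, -0.94, 0.0], [0.0, -0.0, -1.0]]
ft_force: [-0.3, 0.0, 0.2]
grip_width: 0.0851
gripper_force: 0.0
297.3186396354542 [[0.342, 0.898, 0.277, 0.597], [-0.94, 0.327, 0.101, -0.196], [0.001, -0.294, 0.956, 0.374], [0.0, 0.0, 0.0, 1.0]]
0.85 [264.0, 188.0] [ 0.5245 -0.2284  0.082 ]
0.41 [264.2, 171.6] [ 0.5406 -0.2226  0.082 ]
0.91 [263.7, 169.4] [ 0.5272 -0.2286  0.    ]
pos [ 0.5225 -0.2227  0.2483] shift [ 0.1176 -0.4834 -0.0018] rows 7.9594333282630725
tool y yaw -1.2263 q6 35.2481362690469 zaxis [-0. -0. -1.] t 1.875 F [-0.9  -1.53  0.  ]
```

View pics/w1.png

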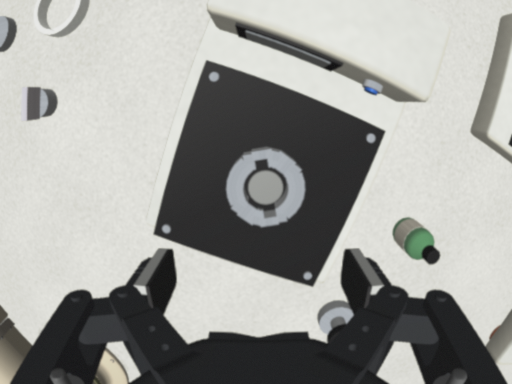

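The ring is at (265,188), with its notches near (262,163) and (269,212). I'll measure the centre and slot angle in a rectified view.

```bash
cat >> h.py <<'E'
def project(im,X):
    P=np.array(im["pose"]); q=(X-P[:3,3])@P[:3,:3]; x,y,z=q[...,0],-q[...,1],-q[...,2]
    if im["fish"]:
        rr=np.hypot(x,y); t=np.arctan2(rr,z); k=t/np.maximum(rr,1e-9)
    else: k=1/z
    return im["fx"]*x*k+im["cx"], im["fy"]*y*k+im["cy"]
def rect(im,c,z,half=.05,n=500):
    """top-down map at height z: right=+x, up=+y"""
    g=np.linspace(-half,half,n); X=np.stack([c[0]+np.tile(g,(n,1)),c[1]-np.tile(g,(n,1)).T,np.full((n,n),z)],-1)
    u,v=project(im,X); return cv2.remap(im["image"],u.astype(np.float32),v.astype(np.float32),cv2.INTER_CUBIC)
E
python3 - <<'E'
from h import *
im=get("wrist"); c=np.array([.5245,-.2284]); r=rect(im,c,.082); g=cv2.cvtColor(r,cv2.COLOR_BGR2GRAY)
m=cv2.morphologyEx((g>90).astype(np.uint8),cv2.MORPH_OPEN,np.ones((5,5)))
n,l,st,ce=cv2.connectedComponentsWithStats(m)
cs,_=cv2.findContours(m,cv2.RETR_EXTERNAL,cv2.CHAIN_APPROX_NONE)
for k in sorted(cs,key=cv2.contourArea)[-2:]:
    if cv2.contourArea(k)>2e4:
        (x,y),rad=cv2.minEnclosingCircle(k); print("circ",x,y,rad*.2,cv2.fitEllipse(k))
        (x,y),_,_=cv2.fitEllipse(k); C=c+np.array([x-249.5,249.5-y])*.2004e-3; print("centre",C)
        th=np.radians(np.arange(0,360,1)); p=[]
        for rr in(26,27,28,29):
            p.append([g[int(round(y-rr*5*np.sin(t))),int(round(x+rr*5*np.cos(t)))] for t in th])
        p=np.mean(p,0); s=np.clip(np.median(p)-p-25,0,None); print("dark deg",[(i,int(p[i])) for i in range(360) if s[i]>0])
        print("half-turn slot angle deg",np.degrees(np.angle((s*np.exp(2j*th)).sum())/2))
cv2.imwrite("pics/r1.png",r)
# tester yaw from the black plate
d=env.trace("wrist","tester"); print(d[0]["conf"])
hsv=im["image"].max(2); b=(hsv<60)
E
```

```text
circ 249.27960205078125 253.3506317138672 42.53779907226563 ((250.447509765625, 255.46734619140625), (406.25885009765625, 417.2243347167969), 69.48844146728516)
centre [ 0.52468988 -0.22959586]
dark deg [(15, 149), (16, 130), (17, 106), (18, 84), (19, 64), (20, 54), (21, 49), (22, 48), (23, 49), (24, 49), (25, 49), (26, 49), (27, 48), (28, 48), (29, 49), (30, 49), (31, 50), (32, 49), (33, 49), (34, 49), (35, 49), (36, 49), (37, 48), (38, 49), (39, 54), (40, 64), (41, 82), (42, 106), (43, 125), (44, 146), (196, 140), (197, 125), (198, 114), (199, 108), (200, 104), (201, 105), (202, 104), (203, 104), (204, 104), (205, 103), (206, 103), (207, 104), (208, 104), (209, 104), (210, 104), (211, 105), (212, 105), (213, 105), (214, 106), (215, 106), (216, 106), (217, 106), (218, 106), (219, 108), (220, 111), (221, 120), (222, 129), (223, 142)]
half-turn slot angle deg 29.45252218172441
0.59
```

View pics/r1.png

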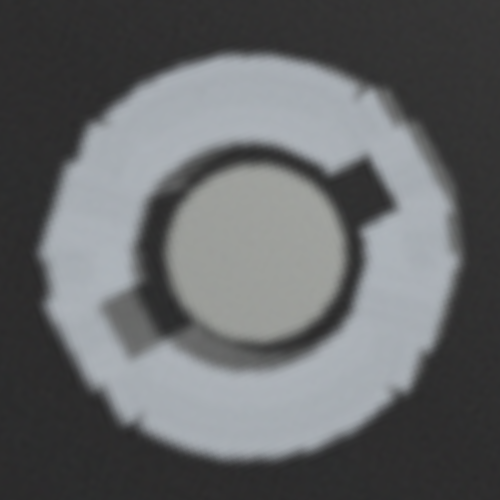

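The notches lie at about 29° in world axes and the ring centre is at about (0.5247, -0.2297). Next I move over to the holder.

```bash
python3 -m pendant '[[1,0.014,-0.058,0,0,0,0],[1,0.028,-0.116,0,0,0,0],[1,0.042,-0.174,0,0,0,0],[1,0.056,-0.232,0,0,0,0],[1,0.07,-0.29,0,0,0,0]]'>/dev/null; python3 -m pendant '[[1,0.014,-0.058,0,0,0,0],[1,0.028,-0.116,0,0,0,0],[1,0.048,-0.193,0,0,0,0],[1,0.048,-0.193,0,0,0,0]]'
python3 - <<'E'
from h import *
im=get("wrist"); cv2.imwrite("pics/w2.png",im["image"])
for t,z in(("holder_grip",.041),("holder_lugs",.007),("holder",0),("blank",0)):
  for d in env.tip_of("wrist",t)[:2]: print(t,round(d["conf"],2),d["centre"],np.round(at(im,*d["centre"],z),4))
for d in env.trace("wrist","holder")[:2]: print(d["conf"],d["bbox"])
plan([.47,.272,.25])
c=at(im,*env.tip_of("wrist","holder_grip")[0]["centre"],.041)
a=rect(im,c,.056,.045,400); b=rect(im,c,.007,.045,400); cv2.imwrite("pics/r2.png",np.hstack([a,b]));print(c)
E
```

```text
time_s: 3.1
position: [0.4701, 0.274, 0.2484]
tool_rot: [[0.94, 0.34, 0.0], [0.34, -0.94, 0.0], [0.0, -0.0, -1.0]]
ft_force: [0.3, -1.0, -0.2]
grip_width: 0.0852
gripper_force: 0.0
holder_grip 0.7 [249.9, 176.6] [0.4667 0.2809 0.041 ]
holder_lugs 0.6 [256.3, 169.0] [0.4711 0.2748 0.007 ]
holder 0.73 [255.6, 167.8] [0.4709 0.2758 0.    ]
blank 0.57 [383.9, 178.5] [0.519  0.1056 0.    ]
0.61 [257.4, 172.2, 32.7, 55.0]
pos [0.4712 0.2705 0.2484] shift [-0.0006 -0.0018 -0.0016] rows 0.03960452954106883
tool y yaw -1.2283 q6 87.75660522941217 zaxis [ 0. -0. -1.] t 3.4 F [ 0.39 -1.01 -0.09]
[0.46673371 0.28090667 0.041     ]
```

View pics/r2.png

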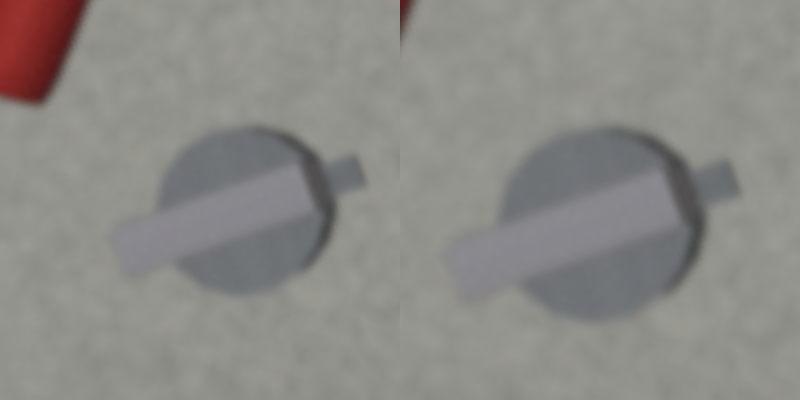

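The lug on the right confirms this is the right holder. The bar is centred at about (0.4705, 0.2765) with a yaw of about 18.5°. I'll narrow the fingers to stay clear of the screwdriver handle at the upper left.

```bash
python3 -c "
from h import *
plan([.4706,.2763,.046],np.radians(-71.5))"
```

```text
pos [0.4712 0.2706 0.2485] shift [ 0.0013 -0.0056  0.2025] rows 3.240681824409319
tool y yaw -1.2283 q6 87.76521175412462 zaxis [ 0. -0. -1.] t 3.45 F [-0.05  0.27 -0.4 ]
turn about tool z 0.0196
```

```bash
python3 -m pendant '[[0.45,0.0013,-0.0056,0.05,0,0,0.02],[0.45,0.0013,-0.0056,0.1,0,0,0.02],[0.45,0.0013,-0.0056,0.14,0,0,0.02],[0.45,0.0013,-0.0056,0.14,0,0,0.02]]' 20
python3 - <<'E'
from h import *
im=get("wrist"); cv2.imwrite("pics/w3.png",cv2.resize(im["image"],(800,600)))
plan([.4706,.2763,.046],np.radians(-71.5))
E
```

```text
time_s: 3.95
position: [0.4693, 0.2765, 0.1065]
tool_rot: [[0.948, 0.318, -0.005], [0.318, -0.948, -0.002], [-0.005, 0.0, -1.0]]
ft_force: [-0.3, 0.3, -0.4]
grip_width: 0.0389
gripper_force: 0.0
pos [0.4704 0.2771 0.1085] shift [0.     0.0008 0.0625] rows 1.0004854304794502
tool y yaw -1.2472 q6 89.53788008291325 zaxis [-0.001 -0.    -1.   ] t 4.0 F [ 1.25 -0.08 -0.14]
turn about tool z 0.0007
```

View pics/w3.png

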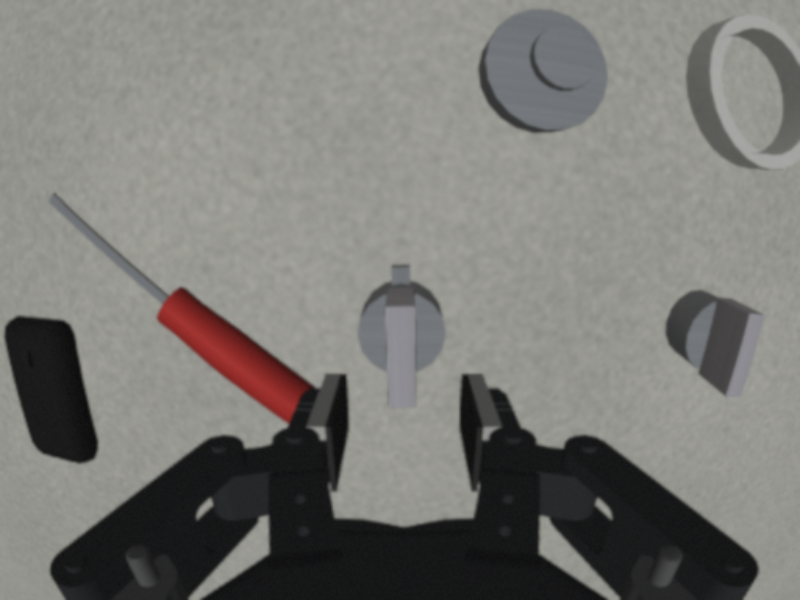

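The bar sits centred between the pads at column 401 and the screwdriver is clear of the left finger. I descend and grip.

```bash
python3 -m pendant '[[0.45,0,0.0005,0.03,0,0,0],[0.45,0,0.0005,0.055,0,0,0],[0.45,0,0.0005,0.062,0,0,0],[0.45,0,0.0005,0.062,0,0,0]]' 20 ; python3 -m pendant '[[0,0,0,0,0,0,0],[0,0,0,0,0,0,0],[0,0,0,0,0,0,0],[0,0,0,0,0,0,0]]' 60; python3 -c "
from h import *
plan([.4706,.2763,.2])"
```

```text
time_s: 4.5
position: [0.471, 0.2775, 0.0477]
tool_rot: [[0.948, 0.319, 0.002], [0.319, -0.948, 0.001], [0.002, 0.0, -1.0]]
ft_force: [-0.5, 0.4, 0.5]
grip_width: 0.0379
gripper_force: 0.0
time_s: 5.0
position: [0.4709, 0.2776, 0.0475]
tool_rot: [[0.948, 0.319, 0.002], [0.319, -0.948, 0.001], [0.002, 0.0, -1.0]]
ft_force: [0.1, 0.1, 6.5]
grip_width: 0.0111
gripper_force: 59.1
pos [0.4709 0.2776 0.0475] shift [-0.0003  0.0012 -0.1525] rows 2.439367212728618
tool y yaw -1.2459 q6 89.49776827823445 zaxis [ 0.002  0.001 -1.   ] t 5.0 F [0.13 0.1  6.45]
```

Gripped. Now I lift and carry it to the station.

```bash
python3 -m pendant '[[0,0,0,-0.03,0,0,0],[0,0,0,-0.07,0,0,0],[0,0,0,-0.12,0,0,0],[0,0,0,-0.15,0,0,0],[0,0,0,-0.15,0,0,0]]'; python3 -c "
from h import *
plan([.5248,-.2287,.165],np.radians(-60.8)); print(env.observe()['wrist_torque'])"
```

```text
time_s: 5.62
position: [0.4707, 0.2776, 0.198]
tool_rot: [[0.948, 0.319, 0.004], [0.319, -0.948, 0.001], [0.004, 0.0, -1.0]]
ft_force: [0.4, -0.2, -4.1]
grip_width: 0.0111
gripper_force: 59.5
pos [0.4707 0.2776 0.198 ] shift [-0.1105  0.4971  0.0325] rows 8.164092935109613
tool y yaw -1.2459 q6 89.49741665178811 zaxis [ 0.004  0.001 -1.   ] t 5.625 F [ 0.4  -0.23 -4.07]
turn about tool z -0.1847
[ 0.01793642 -0.00454832  0.01728749]
```

```bash
python3 -m pendant '[[0,-0.012,0.055,0,0,0,-0.02],[0,-0.024,0.11,0,0,0,-0.04],[0,-0.036,0.165,0,0,0,-0.06],[0,-0.048,0.22,0,0,0,-0.08],[0,-0.06,0.275,0,0,0,-0.09]]'; python3 -c "
from h import *
plan([.5248,-.2287,.165],np.radians(-60.8))"
```

```text
time_s: 6.25
position: [0.5003, -0.004, 0.1944]
tool_rot: [[0.915, 0.403, -0.003], [0.403, -0.915, 0.001], [-0.003, -0.002, -1.0]]
ft_force: [0.2, -0.3, -3.7]
grip_width: 0.0109
gripper_force: 59.8
pos [ 0.5003 -0.004   0.1944] shift [-0.0681  0.2155  0.0291] rows 3.6465757623904427
tool y yaw -1.1556 q6 52.16109780721096 zaxis [-0.003  0.001 -1.   ] t 6.25 F [ 0.17 -0.28 -3.7 ]
turn about tool z -0.0944
```

```bash
python3 -m pendant '[[0,-0.017,0.054,0.003,0,0,-0.03],[0,-0.034,0.108,0.01,0,0,-0.06],[0,-0.051,0.162,0.02,0,0,-0.09],[0,-0.068,0.2155,0.03,0,0,-0.095],[0,-0.068,0.2155,0.03,0,0,-0.095]]';python3 -m pendant '[[0,0,0,0,0,0,0],[0,0,0,0,0,0,0]]'
python3 - <<'E'
from h import *
plan([.5248,-.2287,.165],np.radians(-60.8))
im=get("wrist"); cv2.imwrite("pics/w4.png",cv2.resize(im["image"][60:300,96:416],(800,600),interpolation=cv2.INTER_CUBIC))
E
```

```text
time_s: 6.88
position: [0.5247, -0.2301, 0.1628]
tool_rot: [[0.875, 0.484, -0.004], [0.484, -0.875, 0.002], [-0.002, -0.004, -1.0]]
ft_force: [-0.4, 0.9, -4.2]
grip_width: 0.0108
gripper_force: 60.0
time_s: 7.12
position: [0.5256, -0.2257, 0.1659]
tool_rot: [[0.872, 0.489, -0.001], [0.489, -0.872, 0.001], [-0.0, -0.001, -1.0]]
ft_force: [-0.3, -0.1, -3.6]
grip_width: 0.0107
gripper_force: 60.0
pos [ 0.5256 -0.2257  0.1659] shift [-0.0021  0.0022  0.0009] rows 0.05106263351817747
tool y yaw -1.0597 q6 25.610948230535147 zaxis [-0.001  0.001 -1.   ] t 7.125 F [-0.27 -0.05 -3.64]
turn about tool z 0.0015
```

View pics/w4.png

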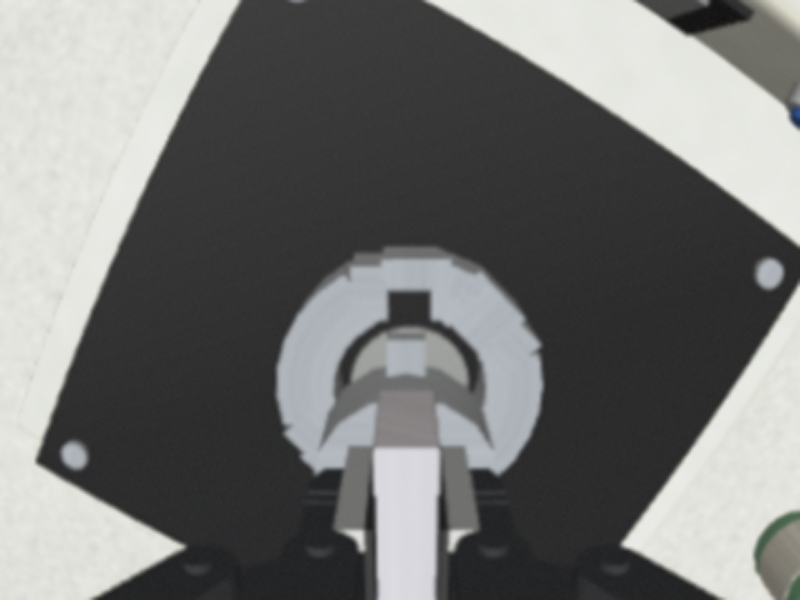

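The lug (about column 406) and slot (about column 409) line up well in angle. I'll compute the remaining offset from the lug end at row 340 and the slot end at row 291.

```bash
python3 - <<'E'
from h import *
im=get("wrist"); s=env.observe(); R=np.array(s["tool_rot"]); p=np.array(s["position"])
f=lambda c,r,z: R.T@(at(im,96+c/2.5,60+r/2.5,z)-p)*1e3
z0=p[2]-.0475
print("lug end -29:",f(406,340,z0+.010)-[29,0,0],"lower edge",f(406,333,z0+.004)-[29,0,0])
print("slot end -31:",f(409.5,291,.082)-[31,0,0])
print("ring l/r",f(277,382,.082),f(543,382,.082))
plan([.5248,-.2287,.165],np.radians(-60.8))
E
```

```text
lug end -29: [-2.41046572  1.95917104 37.49922431] lower edge [-2.47841771  1.96625741 43.49922417]
slot end -31: [-3.6509784   3.03160572 84.35800067]
ring l/r [ -0.83549105 -37.25948415  84.3658342 ] [-0.89092621 43.78769415 84.35096654]
pos [ 0.5258 -0.2259  0.1664] shift [-0.0022  0.002   0.0014] rows 0.051962289301448826
tool y yaw -1.0595 q6 25.603279901076906 zaxis [-0.  0. -1.] t 7.225 F [-0.09  0.3  -2.8 ]
turn about tool z 0.0016
```

```bash
python3 -m pendant '[[0,-0.0015,0.0014,0.012,0,0,0],[0,-0.0015,0.0014,0.025,0,0,0],[0,-0.0015,0.0014,0.034,0,0,0],[0,-0.0015,0.0014,0.034,0,0,0]]'; python3 -m pendant '[[0,0,0,0.001,0,0,0],[0,0,0,0.002,0,0,0],[0,0,0,0.003,0,0,0],[0,0,0,0.004,0,0,0]]';python3 -m pendant '[[0,0,0,0.001,0,0,0],[0,0,0,0.002,0,0,0],[0,0,0,0.003,0,0,0]]'
```

```text
time_s: 7.72
position: [0.5248, -0.2288, 0.1313]
tool_rot: [[0.873, 0.488, -0.002], [0.488, -0.873, 0.001], [-0.001, -0.002, -1.0]]
ft_force: [0.1, 0.0, -2.5]
grip_width: 0.0106
gripper_force: 60.0
time_s: 8.22
position: [0.5251, -0.229, 0.1284]
tool_rot: [[0.873, 0.488, 0.0], [0.488, -0.873, -0.0], [0.0, 0.0, -1.0]]
ft_force: [0.1, -0.5, -3.4]
grip_width: 0.0107
gripper_force: 60.0
time_s: 8.6
position: [0.5251, -0.2289, 0.1253]
tool_rot: [[0.873, 0.488, -0.0], [0.488, -0.873, 0.0], [0.0, -0.0, -1.0]]
ft_force: [0.7, 1.0, -2.5]
grip_width: 0.0108
gripper_force: 60.0
```

```bash
python3 -m pendant '[[0,0,0,0.0007,0,0,0],[0,0,0,0.0015,0,0,0],[0,0,0,0.0015,0,0,0]]';python3 -m pendant '[[0,0,0,0.0007,0,0,0],[0,0,0,0.0015,0,0,0],[0,0,0,0.0015,0,0,0]]'
```

```text
time_s: 8.98
position: [0.5251, -0.2289, 0.1237]
tool_rot: [[0.873, 0.488, -0.0], [0.488, -0.873, 0.0], [-0.0, -0.0, -1.0]]
ft_force: [0.1, 0.0, -3.0]
grip_width: 0.0108
gripper_force: 60.0
time_s: 9.35
position: [0.5251, -0.229, 0.1225]
tool_rot: [[0.873, 0.488, 0.0], [0.488, -0.873, -0.0], [0.0, 0.0, -1.0]]
ft_force: [-0.6, 2.0, -0.4]
grip_width: 0.0105
gripper_force: 60.5
```

```bash
python3 -m pendant '[[0,0,0,0.0007,0,0,0],[0,0,0,0.0015,0,0,0],[0,0,0,0.0015,0,0,0]]';python3 -c "
from h import *
s=env.observe();print(s['ft_force'],s['wrist_torque'])"
```

```text
time_s: 9.72
position: [0.5251, -0.229, 0.1209]
tool_rot: [[0.873, 0.488, 0.0], [0.488, -0.873, 0.0], [0.0, 0.0, -1.0]]
ft_force: [-1.2, 2.4, 1.5]
grip_width: 0.0109
gripper_force: 60.7
[-1.17548675  2.42948836  1.49279637] [0.3332071  0.10950212 0.02245067]
```

The vertical force grows softly, like the spring. A side force is pushing toward tool −y, so I give way in that direction and go deeper.

```bash
python3 -m pendant '[[0,0,-0.0006,0,0,0,0],[0,0,-0.0006,0.0007,0,0,0],[0,0,-0.0006,0.0015,0,0,0],[0,0,-0.0006,0.0015,0,0,0]]';python3 -c "
from h import *
s=env.observe();print(s['ft_force'],s['wrist_torque'])"
```

```text
time_s: 10.22
position: [0.525, -0.2288, 0.1195]
tool_rot: [[0.873, 0.488, 0.001], [0.488, -0.873, -0.001], [0.0, 0.001, -1.0]]
ft_force: [1.3, -2.3, 1.6]
grip_width: 0.0113
gripper_force: 60.8
[ 1.34791671 -2.25473854  1.6265542 ] [-0.34579454 -0.20119516  0.03007406]
```

```bash
python3 -m pendant '[[0,0,0.0003,0.001,0,0,0],[0,0,0.0003,0.002,0,0,0],[0,0,0.0003,0.002,0,0,0]]';python3 -m pendant '[[0,0,0,0.001,0,0,0],[0,0,0,0.002,0,0,0],[0,0,0,0.002,0,0,0]]'; python3 -c "
from h import *
s=env.observe();print(s['ft_force'],s['wrist_torque'])"
```

```text
time_s: 10.6
position: [0.5251, -0.2288, 0.1174]
tool_rot: [[0.873, 0.488, 0.0], [0.488, -0.873, -0.0], [0.0, 0.0, -1.0]]
ft_force: [1.1, -1.4, 2.6]
grip_width: 0.0109
gripper_force: 61.1
time_s: 10.98
position: [0.5251, -0.2288, 0.1154]
tool_rot: [[0.873, 0.488, 0.0], [0.488, -0.873, -0.0], [0.0, 0.001, -1.0]]
ft_force: [0.7, -1.4, 3.7]
grip_width: 0.0107
gripper_force: 61.4
[ 0.71984343 -1.40169916  3.67732786] [-0.27005182 -0.2162963  -0.01075003]
```

```bash
python3 -m pendant '[[0,0,0.0002,0.001,0,0,0],[0,0,0.0002,0.002,0,0,0],[0,0,0.0002,0.002,0,0,0]]';python3 -m pendant '[[0,0,0,0.001,0,0,0],[0,0,0,0.0018,0,0,0],[0,0,0,0.0018,0,0,0]]'; python3 -c "
from h import *
s=env.observe();print(s['ft_force'],s['wrist_torque'])"
```

```text
time_s: 11.35
position: [0.5251, -0.2289, 0.1135]
tool_rot: [[0.873, 0.488, 0.0], [0.488, -0.873, -0.0], [0.0, 0.0, -1.0]]
ft_force: [0.5, -0.9, 5.0]
grip_width: 0.0111
gripper_force: 61.4
time_s: 11.72
position: [0.5251, -0.2288, 0.1119]
tool_rot: [[0.873, 0.488, 0.0], [0.488, -0.873, -0.0], [0.0, 0.0, -1.0]]
ft_force: [-0.2, -0.6, 7.6]
grip_width: 0.0105
gripper_force: 61.7
[-0.20079906 -0.59542719  7.55299231] [-0.03652855  0.01340539  0.0060717 ]
```

The depth is about 17 mm, consistent with the spring force. I start the clockwise twist, watching the torque.

```bash
python3 -m pendant '[[0,0,0,0,0,0,0.05],[0,0,0,0,0,0,0.1],[0,0,0,0,0,0,0.15],[0,0,0,0,0,0,0.2]]'; cat > s.py <<'E'
from h import *
s=env.observe(); R=np.array(s["tool_rot"]); print("yaw y",round(np.arctan2(R[1,1],R[0,1]),4),"z",round(s["position"][2],4),"Ftool",np.round(R.T@s["ft_force"],2),"Fz",round(s["ft_force"][2],2),"T",np.round(s["wrist_torque"],3),"t",s["time_s"])
E
python3 s.py
```

```text
time_s: 12.22
position: [0.5251, -0.2289, 0.1119]
tool_rot: [[0.953, 0.304, 0.0], [0.304, -0.953, -0.0], [0.0, 0.0, -1.0]]
ft_force: [-1.0, -0.6, 6.9]
grip_width: 0.011
gripper_force: 61.6
yaw y -1.2624 z 0.1119 Ftool [-1.13  0.26 -6.93] Fz 6.93 T [-0.156 -0.009  0.049] t 12.225
```

```bash
python3 -m pendant '[[0,0,0,0,0,0,0.06],[0,0,0,0,0,0,0.12],[0,0,0,0,0,0,0.18],[0,0,0,0,0,0,0.24],[0,0,0,0,0,0,0.3]]'>/dev/null; python3 s.py;  python3 -m pendant '[[0,0,0,0,0,0,0.06],[0,0,0,0,0,0,0.12],[0,0,0,0,0,0,0.18],[0,0,0,0,0,0,0.22]]'>/dev/null; python3 s.py
```

```text
yaw y -1.5628 z 0.1119 Ftool [ 0.93  1.09 -7.93] Fz 7.93 T [-0.149  0.009  0.045] t 12.85
yaw y -1.7824 z 0.1119 Ftool [ 0.96  0.09 -7.66] Fz 7.66 T [-0.196  0.075  0.06 ] t 13.35
```

```bash
python3 -m pendant '[[0,0,0,0,0,0,0.02],[0,0,0,0,0,0,0.04],[0,0,0,0,0,0,0.06],[0,0,0,0,0,0,0.06]]'>/dev/null; python3 s.py;  python3 -m pendant '[[0,0,0,0,0,0,0.02],[0,0,0,0,0,0,0.04],[0,0,0,0,0,0,0.04]]'>/dev/null; python3 s.py
```

```text
yaw y -1.8411 z 0.1119 Ftool [-0.49  1.18 -7.54] Fz 7.54 T [-0.16   0.057 -0.068] t 13.85
yaw y -1.8812 z 0.1119 Ftool [ 0.69  1.06 -7.32] Fz 7.32 T [-0.144  0.034 -0.074] t 14.225
```

```bash
python3 -m pendant '[[0,0,0,0,0,0,0.01],[0,0,0,0,0,0,0.02],[0,0,0,0,0,0,0.02]]'>/dev/null; python3 s.py
```

```text
yaw y -1.901 z 0.1119 Ftool [ 1.07  1.14 -7.48] Fz 7.48 T [-0.171  0.053  0.009] t 14.6
```

```bash
python3 -m pendant '[[0,0,0,0,0,0,0.01],[0,0,0,0,0,0,0.02],[0,0,0,0,0,0,0.02]]'>/dev/null; python3 s.py
```

```text
yaw y -1.921 z 0.1119 Ftool [ 0.16  0.52 -7.91] Fz 7.91 T [-0.18   0.061  0.009] t 14.975
```

```bash
python3 -m pendant '[[0,0,0,0,0,0,0.01],[0,0,0,0,0,0,0.02],[0,0,0,0,0,0,0.02]]'>/dev/null; python3 s.py
```

```text
yaw y -1.9404 z 0.1119 Ftool [-0.12  1.13 -8.06] Fz 8.06 T [-0.233  0.052  0.286] t 15.35
```

The torque stepped up to 0.29 Nm, so this is the stop at about 0.88 rad. I ease off slightly and let the holder rise.

```bash
python3 -m pendant '[[0,0,0,0,0,0,-0.012],[0,0,0,-0.001,0,0,-0.012],[0,0,0,-0.002,0,0,-0.012],[0,0,0,-0.003,0,0,-0.012],[0,0,0,-0.003,0,0,-0.012]]'>/dev/null; python3 s.py;  python3 -m pendant '[[0,0,0,-0.0005,0,0,0],[0,0,0,-0.001,0,0,0],[0,0,0,-0.001,0,0,0]]'>/dev/null; python3 s.py
```

```text
yaw y -1.9289 z 0.1147 Ftool [ 0.59  0.51 -5.58] Fz 5.58 T [-0.275 -0.087 -0.002] t 15.975
yaw y -1.929 z 0.1156 Ftool [ 0.96 -0.09 -5.22] Fz 5.22 T [-0.367 -0.075  0.01 ] t 16.35
```

```bash
python3 -m pendant '[[0,0,0,-0.0003,0,0,0],[0,0,0,-0.0005,0,0,0],[0,0,0,-0.0005,0,0,0]]'>/dev/null; python3 s.py
```

```text
yaw y -1.929 z 0.116 Ftool [ 1.38  1.97 -3.6 ] Fz 3.6 T [-0.476 -0.099  0.001] t 16.725
```

```bash
python3 -m pendant '[[0,0,0,-0.0003,0,0,0],[0,0,0,-0.0005,0,0,0],[0,0,0,-0.0005,0,0,0]]'>/dev/null; python3 s.py
```

```text
yaw y -1.929 z 0.1165 Ftool [ 1.28  2.96 -4.19] Fz 4.19 T [-0.512 -0.037 -0.009] t 17.1
```

```bash
python3 -m pendant '[[0,0,-0.0003,-0.0003,0,0,0],[0,0,-0.0003,-0.0005,0,0,0],[0,0,-0.0003,-0.0005,0,0,0]]'>/dev/null; python3 s.py
```

```text
yaw y -1.9291 z 0.1166 Ftool [2.67 4.18 0.85] Fz -0.84 T [-1.022 -0.195  0.08 ] t 17.475
```

The force dropped off, so the lugs are up against the pocket's lip. I take off the side load and let go.

```bash
python3 -m pendant '[[0,0,0.0006,0.0005,0,0,0],[0,0,0.0006,0.0005,0,0,0]]' 20 >/dev/null; python3 s.py; python3 -m pendant '[[0.2,0,0,0,0,0,0],[0.4,0,0,0,0,0,0],[0.4,0,0,0,0,0,0],[0.4,0,0,0,0,0,0]]' 20; python3 s.py
```

```text
yaw y -1.929 z 0.1166 Ftool [ 1.51  1.12 -2.92] Fz 2.92 T [-0.318 -0.213 -0.003] t 17.725
time_s: 18.23
position: [0.5249, -0.229, 0.1164]
tool_rot: [[0.937, -0.351, -0.0], [-0.351, -0.937, 0.0], [-0.0, -0.0, -1.0]]
ft_force: [-0.9, 0.2, 0.0]
grip_width: 0.034
gripper_force: 0.0
yaw y -1.929 z 0.1164 Ftool [-0.89  0.09 -0.02] Fz 0.02 T [-0.023  0.019  0.051] t 18.225
```

Released. I retreat straight up and look.

```bash
python3 -m pendant '[[0.4,0,0,-0.02,0,0,0],[0.4,0,0,-0.05,0,0,0],[0.4,0,0,-0.1,0,0,0],[0.4,-0.02,0,-0.13,0,0,0],[0.4,-0.02,0,-0.13,0,0,0]]'; python3 - <<'E'
from h import *
im=get("wrist"); a=rect(im,[.5247,-.229],.082,.05,400); b=rect(im,[.5247,-.229],.125,.05,400)
cv2.imwrite("pics/end.png",np.hstack([a,b]))
for t,z in(("holder_grip",.11),("mouth",.082)):
  for d in env.tip_of("wrist",t)[:1]: print(t,d["conf"],np.round(at(im,*d["centre"],z),4))
E
```

```text
time_s: 18.85
position: [0.5062, -0.2222, 0.2488]
tool_rot: [[0.936, -0.351, 0.004], [-0.351, -0.936, -0.003], [0.004, 0.001, -1.0]]
ft_force: [0.5, 0.7, -0.7]
grip_width: 0.0344
gripper_force: 0.0
holder_grip 0.84 [ 0.5234 -0.2272  0.11  ]
mouth 0.71 [ 0.3943 -0.3811  0.082 ]
```

View pics/end.png

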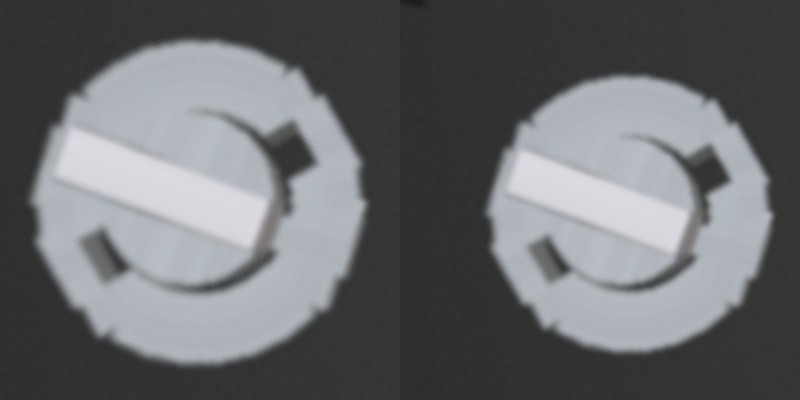

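The picture shows both slots empty and the bar about 49° clockwise of them. The lugs are under the lip, in the pocket, and the arm is clear.

```bash
python3 -c "
from rig import env
print(env.close_job())"
```

```text
the job is handed in; nothing more can be done
None
```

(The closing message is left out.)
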